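# Pop open the driver-bit case on a phone repair desk

## Robot

A 7-joint arm with a two-finger parallel gripper is mounted at the origin on the work surface. World frame = base frame: x ahead of the robot, y to its left, z up, the work surface at z = 0. Lengths are in m, angles in rad, forces in N, time in s.
With the tool pointing down it reaches from about 0.35 to 0.9 m from the base axis. Payload 7.2 kg.
Tool frame: the origin (TCP) lies at the very end of the fingers, on their centre line; the grasp point (between the pads) lies 19 mm behind it; z points along the fingers, y is the direction in which the jaws open and shut (so a half turn about z gives the same grasp; the last joint's range is limited). The gripper opens to 85 mm and grips with 20 to 120 N. Pads are 22 mm wide; open, the fingers measure 114 mm over their backs; the gripper's body (76 mm by 85 mm) begins 54 mm behind the grasp point. The pads swing forward as they close: fully open they stand 13 mm farther back than shut.
Start: joints at [-1.214, 0.411, -0.013, 1.596, 0.006, 1.134, -0.082], TCP at [0.258, 0.569, 0.231] pointing down, gripper open.
Joint ranges: [-2.95, 2.95], [-0.29, 1.99], [-1.47, 1.44], [0.14, 2.54], [-1.03, 4.17], [0.13, 1.85], [-2.86, 2.86]. Speed limits (rad/s): [2.39, 2.39, 3.01, 3.01, 3.14, 3.14, 3.14].

## Interface

Orientations are given as a rotation vector (axis times angle).
In Python, from rig import * gives the robot as it stands.
- The arm moves only by the shell command python3 -m handwheel 'ROWS' [FORCE]. ROWS is JSON, a list of rows, each an object of numbers: "tx", "ty", "tz": the shift along the tool's x, y, z in mm; "twist": the turn about the tool's z in rad; "grip": the closure, from -1 (fully open) to 1 (shut), so that 0 is half open. In form: [{"tx": .., "ty": .., "tz": .., "twist": .., "grip": ..}, ...]. A call has exactly 5 rows; each row is the pose to reach, as a shift and turn from the pose commanded when the call began, along the tool's axes at that moment; what a row does not reach only later rows make up. A row lasts 1/12 s, in which the tool goes at most 41.7 mm and 7.16 degrees, less where a joint would pass 70% of its speed; a pose out of reach is approached as far as the arm can. A call with a gripper value outside its range is refused whole. The fingers move at their own pace and stop on an object; FORCE is the grip in N (left out, the last holds). Time passes only in rows, so rows that repeat a pose let the fingers close, or fill a call up. It gives the time, the measured TCP pose, the force and the opening at its end, in the units of the state.
- read_state(): the state, without advancing time (a new reading comes with each control period).
- capture(name): name is "scene" or "side" or "wrist"; returns a dict with "pixels" (420x560x3 uint8, blue, green, red), "fx", "fy", "cx", "cy" (pixels), "k1" (the pictures are not rectified: a ray, as slopes to the right and down, at radius r is drawn at 1 + k1 r^2 times it, then the intrinsics apply), "xyz" and "orientation" of the camera in the world. Camera axes: x right, y down, z forward; pixel columns grow to the right and rows downward; lengths in m; the calibration is good to about 2 mm. A picture is of the moment at which its call begins. There is no depth.
- sign_off(): hands the job in, once; it reports no verdict.
The state is a dict: "clock": time; "qpos": joint angles; "joint_velocities": joint speeds; "tau": joint torques, N m; "tcp_pos": TCP position; "tcp_rot": TCP orientation; "contact_force": force on the tool from outside, world axes, zero at the start; "torque": the same for the moment, N m; "finger_gap": opening from 0.0 (shut) to 1.0 (fully open).
Only numpy, scipy, OpenCV 4.12 (cv2) and the standard library are available. Lean on these libraries where they do the work, as an engineer would, in place of code of your own. Each camera call takes 0.05 s, during which the arm holds its last target.

## Task

Open the case of driver bits, the one with the green latch: press its latch pad down from above, keep clear of the lid so that it springs fully open by itself, and take your hand away. Leave the blue-latched battery case shut and the phone lying where it is.

Things in the scene. Friction and masses are not known exactly. Their poses are not given: they have to be found in the camera images.
- bits_pad (a point): Centre of the top of the green latch pad, 28 mm above the desk; pad 50 (x) by 36 mm (y), level. x points to the case, z up. Press it down: it rocks about a pivot 32 mm ahead (+x), 12 mm below; 1 to 2 N starts it, 5 mm frees the lid, stop at 9 mm (0.3 rad, 2 to 4 N); it springs back. Latch nose: 15 mm above the pad, 27 to 38 mm ahead; lid edge 42 mm ahead. Case grey, fixed, 100 x 140 mm, 40 high.
- bits_lid: Clear green-rimmed lid of the driver-bit case (rows of steel bits inside), 100 mm deep, 140 wide, 5 thick. Origin mid hinge, 34.5 mm above the desk, on the side away from the pad; shut, the lid reaches 100 mm along -x; y is the hinge, z the normal, up when shut. Unlatched, a spring swings its front edge up and away from the pad in about 1 s to a stop at 1.7 rad, and holds it.
- spare_lid: Clear blue-rimmed lid of a second, like case with a blue latch pad, holding three flat black batteries. Sizes and axes as bits_lid; its pad's centre lies 142 mm from this origin along -x. Must stay shut.
- phone: Loose phone on its face on the desk between the cases, dark blue back, 158 (x) by 74 (y) by 9 mm, 190 g, origin at the centre of its underside. Not to be moved.

How it is judged:
On the way, in this order (a step that is already met when the one before it is completed fails the run):
1. the green latch pad is pressed down (angle between bits_pad's own z axis and vertical above 0.1 rad).
2. the green-rimmed lid has sprung fully open (angle between bits_lid's own z axis and vertical above 1.45 rad), for 0.2 s.
At the end, for the whole second after the job is handed in: The driver-bit case's lid stands open at more than 1.45 rad (83 degrees) and at rest, its latch pad is released and back up (tilt under 0.05 rad), the battery case's lid is still shut (under 0.15 rad), and the phone is within 15 mm of where it lay (angle between bits_lid's own z axis and vertical above 1.45 rad and angular speed of bits_lid below 0.2 rad/s and angle between bits_pad's own z axis and vertical below 0.05 rad and angle between spare_lid's own z axis and vertical below 0.15 rad and distance of phone from where it was at the start of the episode below 0.015 m); the robot touches nothing.
It fails at once if the robot touches the driver-bit case's lid (over 1 N) (contact force between any of the fingers, the arm and bits_lid above 1 N).
It fails at once if the battery case comes open (lid over 0.15 rad) (angle between spare_lid's own z axis and vertical above 0.15 rad).
It fails at once if the phone is moved by more than 15 mm (distance of phone from where it was at the start of the episode above 0.015 m).
It also fails if it takes over 32 s, if anything falls off the work surface, if the arm or the gripper's body presses on something with over 40 N, if the wrist force passes 120 N, or if a joint passes its speed limit or range.

## Working session

There is one attempt and no reset: what is moved stays moved. The work goes in short steps, Python scripts to look and compute and a shell command to move; the robot and the scene stay as the last step left them, time stands still between calls to the robot, and variables do not carry over. Pictures are saved under pics/ and viewed, and the job is handed in when it is done.

```bash
mkdir -p pics; ls; python3 - <<'E'
from rig import *
import cv2
s=read_state(); print({k:s[k] for k in ('clock','tcp_pos','tcp_rot','contact_force','finger_gap')})
for n in ("scene","side","wrist"):
    c=capture(n); cv2.imwrite(f"pics/{n}0.png",c["pixels"]); print(n,{k:v for k,v in c.items() if k!="pixels"})
E
```

```text
pics
{'clock': 0.0, 'tcp_pos': array([0.25741154, 0.5689711 , 0.23044013]), 'tcp_rot': array([-6.62198032e-01, -3.07076257e+00,  2.55656649e-03]), 'contact_force': array([-0.502008  , -0.84083235,  0.63185608]), 'finger_gap': 0.999036226118104}
scene {'fx': 545.953668404239, 'fy': 545.953668404239, 'cx': 284.6314648851245, 'cy': 209.20353132505923, 'k1': -0.028272520570490837, 'xyz': array([ 1.30672402, -0.64091264,  0.75200622]), 'orientation': array([-2.03714717, -0.94815607,  0.483371  ])}
side {'fx': 458.187781271807, 'fy': 458.187781271807, 'cx': 286.6015584516682, 'cy': 204.95368994862525, 'k1': -0.03869724565390689, 'xyz': array([0.45381151, 0.65127968, 0.62093526]), 'orientation': array([-0.21877693,  2.77306675, -1.32363996])}
wrist {'fx': 321.5727891079537, 'fy': 321.5727891079537, 'cx': 282.4486153082963, 'cy': 209.0126139017165, 'k1': -0.022546210263935926, 'xyz': array([0.18790402, 0.601155  , 0.37314278]), 'orientation': array([2.41428738, 1.55739549, 0.23953893])}
```

View pics/scene0.png

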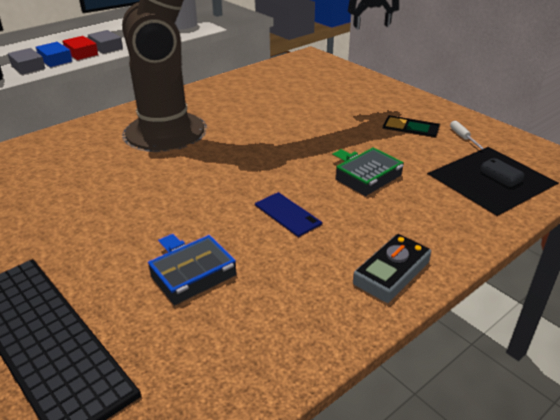

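View pics/side0.png

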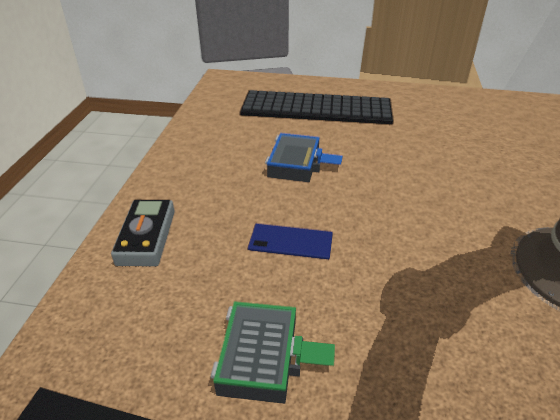

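View pics/wrist0.png

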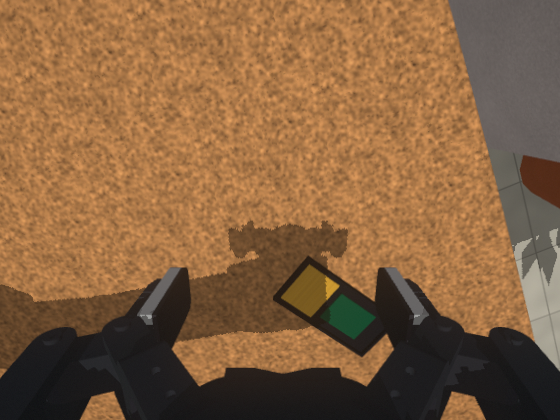

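The scene view puts the green pad near (345,155). In the side view the pad is near (318,353), with the lid spanning (220–297, 305–390). The battery case and phone are farther off toward −y. I'll enlarge the green case in both.

```bash
python3 - <<'E'
import cv2
a=cv2.imread('pics/side0.png')[290:410,200:350]; cv2.imwrite('pics/side0c.png',cv2.resize(a,None,fx=5,fy=5,interpolation=cv2.INTER_CUBIC))
a=cv2.imread('pics/scene0.png')[135:205,325:415]; cv2.imwrite('pics/scene0c.png',cv2.resize(a,None,fx=8,fy=8,interpolation=cv2.INTER_CUBIC))
E
```

```text
(no output)
```

View pics/side0c.png

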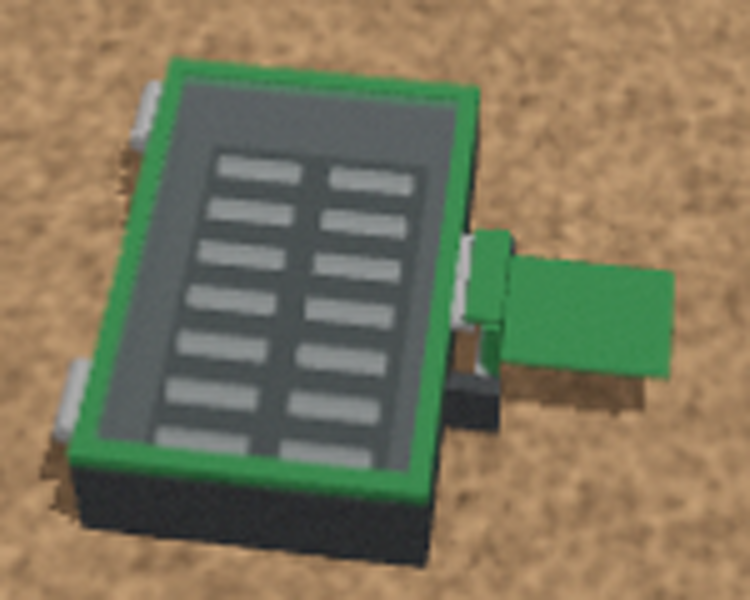

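View pics/scene0c.png

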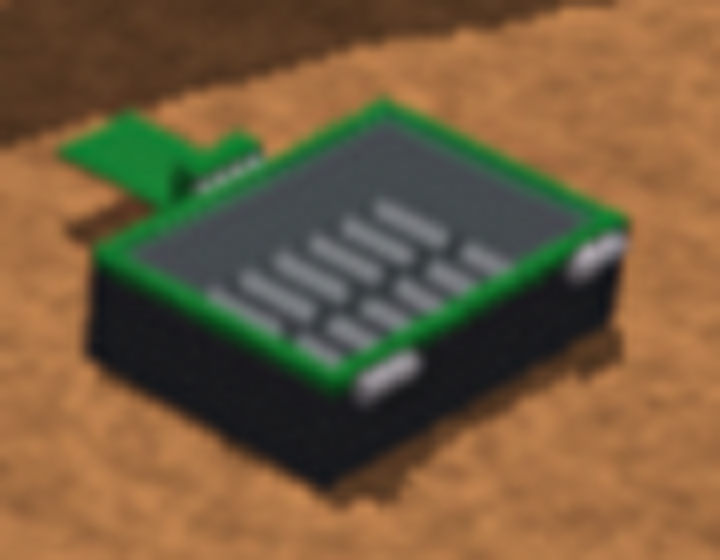

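```bash
cat > h.py <<'E'
import numpy as np
from scipy.spatial.transform import Rotation as R
def proj(c,P):
    p=(np.atleast_2d(P)-c["xyz"])@R.from_rotvec(c["orientation"]).as_matrix()
    s=p[:,:2]/p[:,2:]; s=s*(1+c["k1"]*(s**2).sum(1,keepdims=True))
    return s*[c["fx"],c["fy"]]+[c["cx"],c["cy"]]
def model(q):
    x,y,a=q; L=np.array([[-25,18,28],[-25,-18,28],[42,70,39.5],[42,-70,39.5],[142,-70,39.5],[142,70,39.5]])/1e3
    Rz=R.from_euler('z',a).as_matrix(); return L@Rz.T+[x,y,0]
E
python3 - <<'E'
from h import *
from rig import *
from scipy.optimize import least_squares
s,c=capture("side"),capture("scene")
S=np.array([[667,378],[674,271],[428,500],[480,88],[175,60],[72,465]])
C=np.array([[125,110],[57,152],[385,98],[97,252],[340,388],[628,222]])
S=(S+.5)/5-.5+[200,290]; C=(C+.5)/8-.5+[325,135]
def fit(cams,q0=(.4,.25,0)):
    f=lambda q: np.concatenate([(proj(k,model(q))-m).ravel() for k,m in cams])
    return least_squares(f,q0,loss='soft_l1')
for nm,cams in (("both",[(s,S),(c,C)]),("side",[(s,S)]),("scene",[(c,C)])):
    r=fit(cams); print(nm,r.x.round(4),r.cost.round(2)); print(r.fun.reshape(-1,2).round(1).tolist())
E
```

```text
both [0.4626 0.2619 0.044 ] 5.67
[[2.5, 0.1], [1.8, 0.2], [0.1, 0.1], [-0.4, 0.3], [-1.5, 0.1], [-1.2, -0.8], [-0.0, 0.3], [-0.9, -0.3], [0.2, 0.6], [-0.6, 0.6], [0.1, 0.0], [0.6, -0.2]]
side [0.4627 0.2618 0.0443] 4.52
[[2.5, -0.0], [1.8, 0.1], [0.1, 0.1], [-0.4, 0.3], [-1.5, 0.1], [-1.2, -0.8]]
scene [0.4621 0.2629 0.0422] 1.01
[[0.1, 0.1], [-0.8, -0.5], [0.3, 0.5], [-0.5, 0.4], [0.1, -0.2], [0.7, -0.3]]
```

```bash
cat > go.py <<'E'
from h import *
from rig import *
import sys
def go(off,h,yaw=.044,c=(.4626,.2619)):
    s=read_state(); T=R.from_rotvec(s["tcp_rot"])
    u=np.array([np.cos(yaw),np.sin(yaw)])
    t=np.array([*(np.array(c)+off*u),.028+h]); d=T.inv().apply(t-s["tcp_pos"])*1e3
    x=T.as_matrix()[:,0]; w=np.arctan2(-u[1],-u[0])-np.arctan2(x[1],x[0]); w=(w+np.pi)%(2*np.pi)-np.pi
    print("clock",s["clock"],"tcp",s["tcp_pos"].round(4),"zaxis",T.as_matrix()[:,2].round(3),"F",s["contact_force"].round(2),"gap",s["finger_gap"])
    print("shift mm",d.round(1),"twist",round(-w,3), "q",s["qpos"].round(2))
go(float(sys.argv[1]),float(sys.argv[2]))
E
python3 go.py -.012 .06
```

```text
clock 0.25 tcp [0.2575 0.5692 0.2309] zaxis [-0.    -0.001 -1.   ] F [-0.26  0.65 -0.08] gap 1.0004461881929647
shift mm [-302.8 -200.8  143.1] twist -0.469 q [-1.21  0.41 -0.01  1.6   0.01  1.13 -0.08]
```

```bash
python3 -m handwheel '[{"tx":-30,"ty":-20,"tz":8,"twist":-0.09,"grip":1},{"tx":-60,"ty":-40,"tz":16,"twist":-0.18,"grip":1},{"tx":-90,"ty":-60,"tz":24,"twist":-0.27,"grip":1},{"tx":-120,"ty":-80,"tz":32,"twist":-0.36,"grip":1},{"tx":-150,"ty":-100,"tz":40,"twist":-0.45,"grip":1}]' 20; python3 go.py -.012 .06
```

```text
clock: 0.67
tcp_pos: [0.3536, 0.415, 0.1909]
tcp_rot: [-0.047, 3.141, 0.0]
contact_force: [1.0, 0.1, -0.5]
finger_gap: 0.3
clock 0.6667 tcp [0.3536 0.415  0.1909] zaxis [ 0.  0. -1.] F [ 1.03  0.14 -0.47] gap 0.2999007479191655
shift mm [ -92.3 -156.4  102.9] twist -0.014 q [-0.91  0.32 -0.05  1.84  0.02  0.99  0.63]
```

```bash
python3 -m handwheel '[{"tx":-18,"ty":-31,"tz":12,"twist":-0.014,"grip":1},{"tx":-36,"ty":-62,"tz":24,"twist":-0.014,"grip":1},{"tx":-55,"ty":-94,"tz":38,"twist":-0.014,"grip":1},{"tx":-74,"ty":-125,"tz":52,"twist":-0.014,"grip":1},{"tx":-92,"ty":-156,"tz":70,"twist":-0.014,"grip":1}]'; python3 go.py -.012 .0; python3 - <<'E'
from h import *
from rig import *
import cv2
for n in ("side","wrist"):
    c=capture(n); cv2.imwrite(f"pics/{n}1.png",c["pixels"])
    print(n,proj(c,model((.4626,.2619,.044))).round(0).tolist())
E
```

```text
clock: 1.08
tcp_pos: [0.4503, 0.2615, 0.1215]
tcp_rot: [-0.061, 3.139, 0.002]
contact_force: [0.5, -0.9, -0.3]
finger_gap: 0.0
clock 1.0833 tcp [0.4503 0.2615 0.1215] zaxis [ 0.002  0.001 -1.   ] F [ 0.49 -0.86 -0.28] gap 0.0004259412332641739
shift mm [-0.2 -0.3 93.5] twist -0.005 q [-0.63  0.36  0.01  1.97 -0.01  0.81  1.  ]
side [[336.0, 365.0], [336.0, 344.0], [285.0, 390.0], [295.0, 308.0], [233.0, 302.0], [213.0, 382.0]]
wrist [[319.0, 193.0], [270.0, 194.0], [385.0, 280.0], [205.0, 282.0], [215.0, 382.0], [375.0, 381.0]]
```

View pics/wrist1.png

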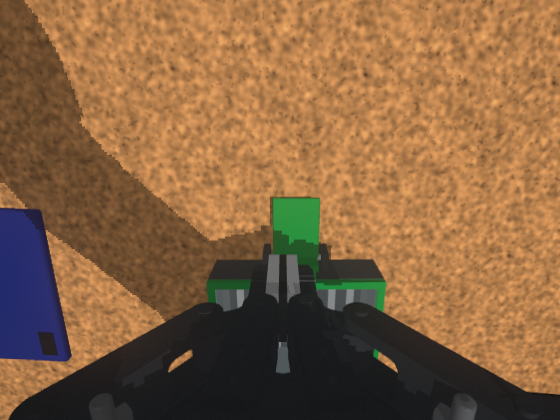

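View pics/side1.png

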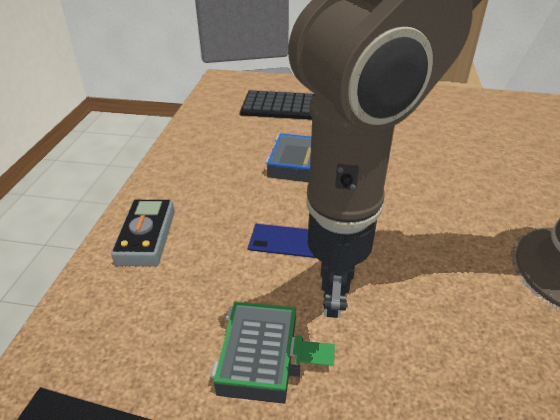

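The wrist view shows the pad's outer edge at (273–319, 198), about 3 mm nearer the case than the model. The lid's front edge matches to about 2 px. The shut fingers are centred over the outer half of the pad, so I'll go down to just above it.

```bash
python3 -m handwheel '[{"tx":0,"ty":0,"tz":30,"twist":0,"grip":1},{"tx":0,"ty":0,"tz":60,"twist":0,"grip":1},{"tx":0,"ty":0,"tz":84,"twist":0,"grip":1},{"tx":0,"ty":0,"tz":84,"twist":0,"grip":1},{"tx":0,"ty":0,"tz":84,"twist":0,"grip":1}]'; python3 go.py -.012 .0; python3 - <<'E'
from rig import *
import cv2
a=capture("side")["pixels"][270:410,200:350]; cv2.imwrite('pics/side2.png',cv2.resize(a,None,fx=4,fy=4,interpolation=cv2.INTER_CUBIC))
a=capture("scene")["pixels"][95:205,300:430]; cv2.imwrite('pics/scene2.png',cv2.resize(a,None,fx=5,fy=5,interpolation=cv2.INTER_CUBIC))
E
```

```text
clock: 1.6
tcp_pos: [0.4481, 0.2627, 0.0367]
tcp_rot: [0.062, -3.139, 0.002]
contact_force: [-0.1, 1.2, 0.7]
finger_gap: 0.003
clock 1.6 tcp [0.4481 0.2627 0.0367] zaxis [-0.002 -0.002 -1.   ] F [-0.15  1.16  0.74] gap 0.002921756517554347
shift mm [-2.5 -1.4  8.7] twist -0.004 q [-0.63  0.49  0.01  2.02 -0.01  0.63  0.99]
```

View pics/side2.png

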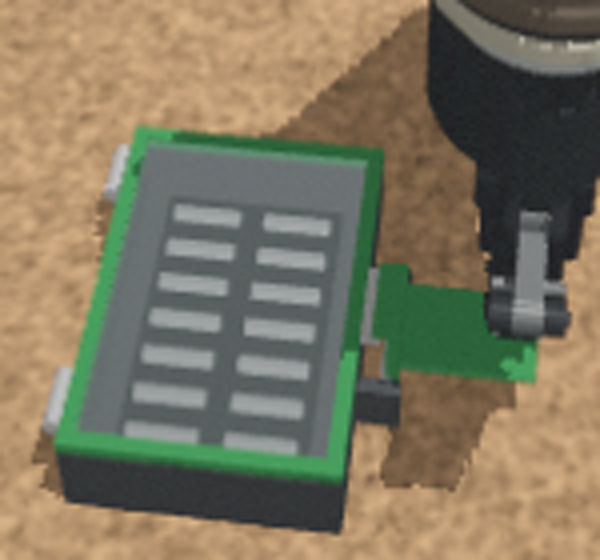

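View pics/scene2.png

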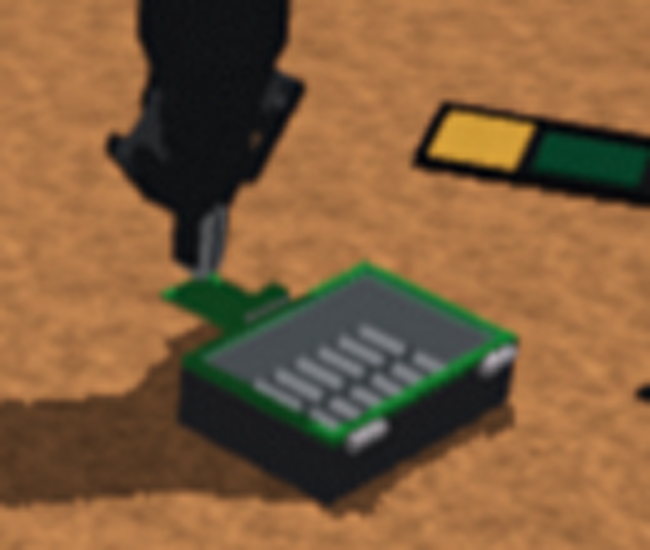

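The side crop shows the fingertip (about 500–545, 333) close to the pad's outer edge (537). I'll shift 8 mm inward toward the case, which still leaves it well short of the latch nose, then press.

```bash
python3 -m handwheel '[{"tx":-8,"ty":-1,"tz":0,"twist":0,"grip":1},{"tx":-8,"ty":-1,"tz":6,"twist":0,"grip":1},{"tx":-8,"ty":-1,"tz":12,"twist":0,"grip":1},{"tx":-8,"ty":-1,"tz":15,"twist":0,"grip":1},{"tx":-8,"ty":-1,"tz":18,"twist":0,"grip":1}]'; python3 go.py -.007 .0; python3 - <<'E'
from rig import *
import cv2
a=capture("side")["pixels"][270:410,200:350]; cv2.imwrite('pics/side3.png',cv2.resize(a,None,fx=4,fy=4,interpolation=cv2.INTER_CUBIC))
E
```

```text
clock: 2.12
tcp_pos: [0.4568, 0.2625, 0.0191]
tcp_rot: [0.062, -3.141, -0.001]
contact_force: [-1.6, 0.9, 7.7]
finger_gap: 0.005
clock 2.1167 tcp [0.4568 0.2625 0.0191] zaxis [-0.  0. -1.] F [-1.6   0.88  7.67] gap 0.005175683014761282
shift mm [ 1.3 -0.9 -8.9] twist -0.005 q [-0.62  0.53  0.01  2.01 -0.01  0.6   1.  ]
```

View pics/side3.png

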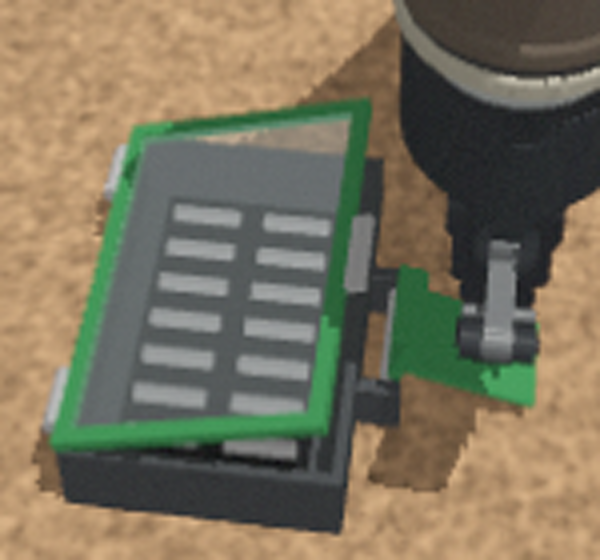

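The picture shows the pad tilted and the lid's front edge already rising clear of the fingers. Now to lift off and back away.

```bash
python3 -m handwheel '[{"tx":0,"ty":0,"tz":-8,"twist":0,"grip":1},{"tx":4,"ty":0,"tz":-25,"twist":0,"grip":1},{"tx":15,"ty":0,"tz":-50,"twist":0,"grip":1},{"tx":30,"ty":0,"tz":-75,"twist":0,"grip":1},{"tx":50,"ty":0,"tz":-95,"twist":0,"grip":1}]'; python3 -m handwheel '[{"tx":10,"ty":0,"tz":-10,"twist":0,"grip":1},{"tx":20,"ty":0,"tz":-20,"twist":0,"grip":1},{"tx":20,"ty":0,"tz":-20,"twist":0,"grip":1},{"tx":20,"ty":0,"tz":-20,"twist":0,"grip":1},{"tx":20,"ty":0,"tz":-20,"twist":0,"grip":1}]';  python3 -m handwheel '[{"tx":0,"ty":0,"tz":0,"twist":0,"grip":1},{"tx":0,"ty":0,"tz":0,"twist":0,"grip":1},{"tx":0,"ty":0,"tz":0,"twist":0,"grip":1},{"tx":0,"ty":0,"tz":0,"twist":0,"grip":1},{"tx":0,"ty":0,"tz":0,"twist":0,"grip":1}]'; python3 - <<'E'
from rig import *
import cv2
for n in ("side","scene"): cv2.imwrite(f'pics/{n}4.png',capture(n)["pixels"])
E
```

```text
clock: 2.58
tcp_pos: [0.4075, 0.2601, 0.1159]
tcp_rot: [-0.06, 3.14, 0.001]
contact_force: [1.2, 1.0, 0.5]
finger_gap: 0.0
clock: 3.0
tcp_pos: [0.3874, 0.2593, 0.134]
tcp_rot: [-0.061, 3.141, -0.0]
contact_force: [0.3, -0.8, 0.5]
finger_gap: -0.0
clock: 3.42
tcp_pos: [0.3871, 0.2593, 0.1339]
tcp_rot: [0.061, -3.14, 0.001]
contact_force: [0.1, 0.7, -0.6]
finger_gap: -0.0
```

View pics/side4.png

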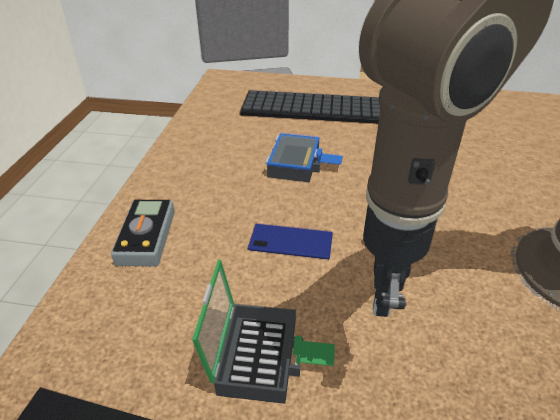

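View pics/scene4.png

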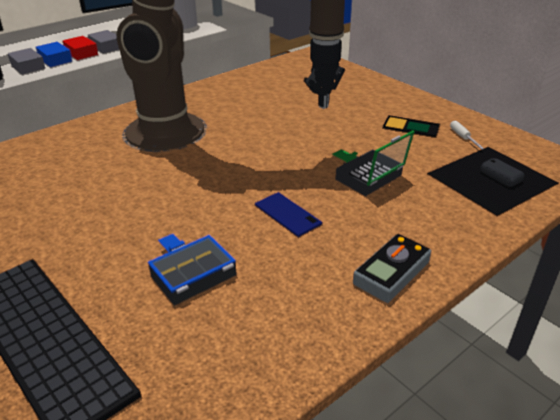

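The lid now stands up: in the side view its edge runs from (215,372) to (218,265), and the pad is back at its start place. The phone and battery case look unchanged. I'll wait a little longer, measure the lid angle and check nothing is still moving.

```bash
python3 -m handwheel '[{"tx":0,"ty":0,"tz":0,"twist":0,"grip":1},{"tx":0,"ty":0,"tz":0,"twist":0,"grip":1},{"tx":0,"ty":0,"tz":0,"twist":0,"grip":1},{"tx":0,"ty":0,"tz":0,"twist":0,"grip":1},{"tx":0,"ty":0,"tz":0,"twist":0,"grip":1}]'; python3 -m handwheel '[{"tx":0,"ty":0,"tz":0,"twist":0,"grip":1},{"tx":0,"ty":0,"tz":0,"twist":0,"grip":1},{"tx":0,"ty":0,"tz":0,"twist":0,"grip":1},{"tx":0,"ty":0,"tz":0,"twist":0,"grip":1},{"tx":0,"ty":0,"tz":0,"twist":0,"grip":1}]'; python3 - <<'E'
from h import *
from rig import *
import cv2
P={}
c=capture("side"); P["side"]=c
cv2.imwrite('pics/side5.png',c["pixels"])
old=cv2.imread('pics/side4.png'); o0=cv2.imread('pics/side0.png')
d=lambda a,b,r: int((cv2.absdiff(a,b)[r].max(2)>40).sum())
lid=np.s_[255:400,185:300]
print("lid change since last",d(old,c["pixels"],lid))
for n,r in (("phone",np.s_[215:265,240:342]),("spare",np.s_[125:185,260:350]),("pad",np.s_[335:372,305:340])): print(n,"change from start",d(o0,c["pixels"],r))
Rz=R.from_euler('z',.044).as_matrix()
for th in (1.3,1.45,1.6,1.7):
    L=np.array([[.142-.1*np.cos(th)+z*np.sin(th),y,.0345+.1*np.sin(th)+z*np.cos(th)] for y in (-.07,.07) for z in (0,.005)])
    print(th,proj(c,L@Rz.T+[.4626,.2619,0]).round(1).tolist())
a=c["pixels"][255:395,180:340]; cv2.imwrite('pics/side5c.png',cv2.resize(a,None,fx=4,fy=4,interpolation=cv2.INTER_CUBIC))
E
```

```text
clock: 3.93
tcp_pos: [0.387, 0.2595, 0.1343]
tcp_rot: [-0.062, 3.141, 0.0]
contact_force: [0.9, -0.3, -0.4]
finger_gap: -0.001
clock: 4.35
tcp_pos: [0.387, 0.2595, 0.1343]
tcp_rot: [-0.062, 3.141, 0.0]
contact_force: [0.2, -0.4, 0.2]
finger_gap: -0.002
lid change since last 3
phone change from start 14
spare change from start 0
pad change from start 524
1.3 [[246.7, 263.4], [243.5, 262.5], [226.8, 345.2], [222.8, 344.2]]
1.45 [[236.8, 261.2], [233.4, 260.6], [214.9, 342.6], [210.9, 341.9]]
1.6 [[226.7, 260.0], [223.4, 259.8], [203.0, 341.1], [199.1, 340.7]]
1.7 [[220.1, 259.8], [216.8, 259.8], [195.2, 340.6], [191.4, 340.5]]
```

View pics/side5c.png

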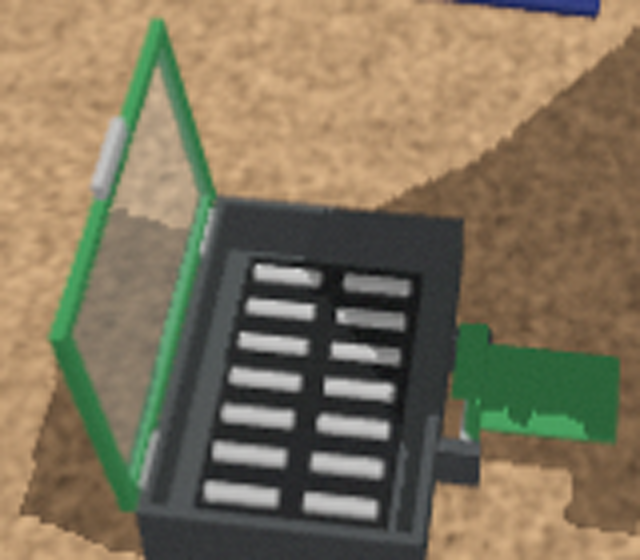

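The lid corners sit at (219.5, 260) and (195, 339.5), which matches the 1.7 rad model. The pad corners at (335, 344) and (333.5, 365) are back where they started; the pixel change there is only the arm's shadow. Handing in.

```bash
python3 -c "
from rig import *
print(sign_off())"
```

```text
the job is handed in; nothing more can be done
None
```

The driver-bit case is open. I pressed its green latch pad from above with the shut fingers, about 9 mm past first contact (contact force at most about 8 N). I then lifted away and handed the job in at about 4.4 s. `sign_off` gives no verdict, so the checks below are from the last pictures.

- **Lid:** its corners match the 1.7 rad stop to within about 1 px, and it was still over the last 0.9 s.
- **Latch pad:** its corners are back at their starting pixels. The raw picture comparison did flag the pad area (524 pixels), which I put down to the arm's shadow lying across it.
- **Battery case:** no pixels changed from the start.
- **Phone:** 14 pixels changed, with no visible shift.
- **Robot:** the hand hangs clear in the air, and the force reads as noise (under 1 N).

One measurement disagreed. The pad's outer edge lay about 3 mm nearer the case than the stated sizes gave. The fingers also first came down too near that edge, so I moved the press point 8 mm toward the case before pressing.

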